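# Pack the big beads and snap the bead case shut

### The arm

A 6-joint arm with a two-finger parallel gripper is mounted at the origin on the work surface. World frame = base frame: x ahead of the robot, y to its left, z up, the work surface at z = 0. Lengths are in mm, angles in rad, forces in N, time in s.
With the tool pointing down it reaches from about 275 to 825 mm from the base axis. Payload 5.2 kg.
Tool frame: the origin (TCP) lies at the very end of the fingers, on their centre line; the grasp point (between the pads) lies 19 mm behind it; z points along the fingers, y is the line along which they close (so a half turn about z gives the same grasp; the last joint's range is limited). The gripper opens to 93 mm and grips with 3 to 60 N. Pads are 15 mm wide; open, the fingers measure 128 mm over their backs; the gripper's body (75 mm by 188 mm) begins 65 mm behind the grasp point.
Start: joints at [1.105, 0.259, 1.535, -0, 1.348, -0.203], TCP at [142.859, 531.127, 218.653] pointing down, gripper open.
Joint ranges: [-3.14, 3.14], [-0.91, 2.08], [0.19, 2.58], [-1.22, 4.36], [0.22, 2.71], [-3.12, 3.12]. Speed limits (rad/s): [2.57, 2.57, 3.14, 3.14, 3.14, 3.14].

### API

Orientations are given as [roll, pitch, yaw] about the fixed x, y, z axes, in that order (R = Rz(yaw) Ry(pitch) Rx(roll)).
In Python, from bench import robot gives the robot as it stands. The module is installed in compiled form; this text tells all that it offers. Calls block until the motion is done:
- robot.move_ptp(position, orientation): joint-space move of the TCP to a pose.
- robot.move_linear(position, ori=None, speed=150, f_stop=None): straight line of the TCP; ori=None keeps the orientation; speed is the mean speed in mm/s. With f_stop (N) it stops when the force on the tool has changed by that much, and returns True; else False.
- robot.move_j(angles): joint-space move.
- robot.move_gripper(opening): opening from 0.0 (shut) to 1.0 (fully open); the grip force is fixed at half the most; returns when the fingers have stopped.
- robot.sleep(seconds).
- robot.inverse_kinematics(position, orientation): joint angles nearest the present ones, or None.
- robot.get_image(name): name is "scene" or "top" or "wrist"; returns a dict with "img" (400x640x3 uint8, blue, green, red), "fovy" (degrees; the focal length in pixels is half the picture's height over the tangent of half this angle, whatever the lens; pixels are square), "cx", "cy" (the principal point, pixels), "eye" and "orientation" of the camera in the world. Camera axes: x right, y down, z forward; pixel columns grow to the right and rows downward; lengths in mm; the calibration is good to about 2 mm. The wrist camera is an equidistant fisheye: a pixel r from the principal point sees the ray r / f radians off the axis. A picture is of the moment at which its call begins. There is no depth.
A pose or a line that the arm cannot do raises robot.MotionError and nothing moves.
- robot.hand_in(): hands the job in; it is judged then, once.
Readings, each from a call of its own:
- robot.current_t(): time.
- robot.current_qpos(): joint angles.
- robot.current_joint_vel(): joint speeds.
- robot.current_joint_efforts(): joint torques, N m.
- robot.current_tcp_pos(): TCP position.
- robot.current_eef_rot(): TCP orientation.
- robot.current_contact_force(): force on the tool from outside, world axes, zero at the start.
- robot.current_ft_torque(): the same for the moment, N m.
- robot.current_gripper_width(): opening from 0.0 (shut) to 1.0 (fully open).
- robot.current_finger_force(): force on a finger pad.
Only numpy, scipy, OpenCV 4.12 (cv2) and the standard library are available. Lean on these libraries where they do the work, as an engineer would, in place of code of your own. Each camera call takes 0.05 s, during which the arm holds its last target. There are 200 camera calls.

### The job

Put every wooden bead on the mat away in the bead case - round drums in the left compartment, square blocks in the middle one, oblong bars in the right one, as seen from the robot - and press all three compartment covers down, even over an empty compartment, until they snap shut. Only then close the big lid over them and press it down until it snaps shut too. Leave the vial, bell, cup, dish and jar standing where they are.

Things in the scene. Friction and masses are not known exactly. Their poses are not given: they have to be found in the camera images.
- case: White plastic bead case, fixed, 132 mm deep (its x) by 236 mm wide (its y), walls 46 mm high; origin at the centre of its underside. Its x axis points from the latch side (nearest the robot) to the lid hinge. Inside lie three equal compartments side by side along its y, each 76 mm (x) by 71 mm (y), floor 4 mm, rims 36 mm above the table.
- cell_left (a point): Centre of the floor of the left (+y) compartment, as seen from the robot; its axes are those of the case, z up. The hinge axis of this compartment's cover runs along the case's y, 42 mm further along the case's x and 32 mm above this point; the shut cover's top is 36 mm above this point.
- cover_left (a joint): Hinge angle of the grey snap cover of the left (+y) compartment (82 mm long, 69 mm wide, 4 mm thick, 30 g): 0 = shut, grows as it opens; starts leaning open at 1.9 to 2.05 (stop at 2.15), stays by light friction and falls once below about 0.8. Then it rests on its spring catch at about 0.11 rad; pressing near its free edge with 6 to 10 N snaps it to about 0, where it is held.
- cover_left_press (a point): Point on the outer face of that cover, mid-width, 68 mm from the hinge and 14 mm from the free edge: the place to press. Axes turn with the cover: its -x runs from hinge to free edge, z is the outer face's normal (up when shut). The steel catch lies just beyond the free edge and rises 5 mm above the shut cover.
- cell_mid (a point): Centre of the floor of the middle compartment, as seen from the robot; its axes are those of the case, z up. The hinge axis of this compartment's cover runs along the case's y, 42 mm further along the case's x and 32 mm above this point; the shut cover's top is 36 mm above this point.
- cover_mid (a joint): Hinge angle of the grey snap cover of the middle compartment (82 mm long, 69 mm wide, 4 mm thick, 30 g): 0 = shut, grows as it opens; starts leaning open at 1.9 to 2.05 (stop at 2.15), stays by light friction and falls once below about 0.8. Then it rests on its spring catch at about 0.11 rad; pressing near its free edge with 6 to 10 N snaps it to about 0, where it is held.
- cover_mid_press (a point): Point on the outer face of that cover, mid-width, 68 mm from the hinge and 14 mm from the free edge: the place to press. Axes turn with the cover: its -x runs from hinge to free edge, z is the outer face's normal (up when shut). The steel catch lies just beyond the free edge and rises 5 mm above the shut cover.
- cell_right (a point): Centre of the floor of the right (-y) compartment, as seen from the robot; its axes are those of the case, z up. The hinge axis of this compartment's cover runs along the case's y, 42 mm further along the case's x and 32 mm above this point; the shut cover's top is 36 mm above this point.
- cover_right (a joint): Hinge angle of the grey snap cover of the right (-y) compartment (82 mm long, 69 mm wide, 4 mm thick, 30 g): 0 = shut, grows as it opens; starts leaning open at 1.9 to 2.05 (stop at 2.15), stays by light friction and falls once below about 0.8. Then it rests on its spring catch at about 0.11 rad; pressing near its free edge with 6 to 10 N snaps it to about 0, where it is held.
- cover_right_press (a point): Point on the outer face of that cover, mid-width, 68 mm from the hinge and 14 mm from the free edge: the place to press. Axes turn with the cover: its -x runs from hinge to free edge, z is the outer face's normal (up when shut). The steel catch lies just beyond the free edge and rises 5 mm above the shut cover.
- lid (a joint): Hinge angle of the case's big grey outer lid (136 mm long, 236 mm wide, 14 mm thick with its skirt, 100 g): 0 = shut, grows as it opens; starts leaning back open at 2.2 to 2.35 (stop at 2.45), stays by friction, falls slowly once below about 0.5. Then it rests on its catch at about 0.07 rad; pressing down near the front edge with some 8 to 15 N snaps it to about 0.
- lid_hinge (a point): Point on the lid's hinge axis (along the case's y), mid-width, 48 mm above the table at the case's far edge. Axes turn with the lid: its -x runs from the hinge to the free edge, z is its outer face's normal; the outer face lies 14 mm from the hinge along z.
- lid_press (a point): Point on the outer face of the lid, mid-width, 114 mm from the hinge and 22 mm from the free edge (62 mm above the table when shut): the place to press.
- drum1: Light wooden round drum-shaped bead standing on its flat end, 26 mm diameter, 20 mm high, 15 g; origin at the centre of its underside, on the grey mat (3 mm thick) at the start. It belongs in the left compartment. May be absent (None).
- drum2: Light wooden round drum-shaped bead standing on its flat end, 26 mm diameter, 20 mm high, 15 g; origin at the centre of its underside, on the grey mat (3 mm thick) at the start. It belongs in the left compartment. May be absent (None).
- square1: Light wooden square block bead, 22 mm each way, 15 g; origin at the centre of its underside, on the grey mat (3 mm thick) at the start. It belongs in the middle compartment. May be absent (None).
- square2: Light wooden square block bead, 22 mm each way, 15 g; origin at the centre of its underside, on the grey mat (3 mm thick) at the start. It belongs in the middle compartment. May be absent (None).
- bar1: Light wooden oblong bar bead lying flat, 34 mm long (x) by 15 mm (y) by 15 mm high, 15 g; origin at the centre of its underside, on the grey mat (3 mm thick) at the start. It belongs in the right compartment. May be absent (None).
- bar2: Light wooden oblong bar bead lying flat, 34 mm long (x) by 15 mm (y) by 15 mm high, 15 g; origin at the centre of its underside, on the grey mat (3 mm thick) at the start. It belongs in the right compartment. May be absent (None).
- vial: Bystander among the beads: amber glass vial with a metal cap, 30 mm diameter, 48 mm high. Origin at the centre of its underside. Leave it standing.
- bell: Bystander among the beads: small brass bell, 34 mm diameter at the foot, 34 mm high. Origin at the centre of its underside. Leave it standing.
- cup: Bystander: white cup of small beads, 80 mm diameter, 50 mm high, on the far side of the gap between mat and case. Origin at the centre of its underside.
- dish: Bystander: yellow dish of small beads, 110 mm diameter, 28 mm high, left of the case. Origin at the centre of its underside.
- jar: Bystander: green glass jar, 70 mm diameter, 90 mm high, far left. Origin at the centre of its underside.

How it is judged:
By the outcome, as a careful person would: the job done as asked, in the order asked, and still so for the second after the job is handed in, with the robot touching nothing.
Of drum1, drum2, square1, square2, bar1, bar2 only 3 to 4 are there at a start; the rules pass over those that are not, and their reading is None.
At some moment in a run one of drum1, drum2, square1, square2, bar1, bar2 may be knocked a few centimetres aside while the robot is not near it.
Once in a run the grip may slacken for a moment while it holds something.
It also fails if it takes over 208 s, if anything falls off the work surface, if the arm or the gripper's body presses on something with over 40 N, if the wrist force passes 120 N, or if a joint passes its speed limit or range.

## Working session

There is one attempt and no reset: what is moved stays moved. The work goes in short steps, each a Python script; the robot and the scene stay as the last script left them, time stands still between calls to the robot, and variables do not carry over. Pictures are saved under pics/ and viewed, at most 14 in all, crops included, and the job is handed in when it is done.

```bash
mkdir -p pics
python3 - <<'E'
from bench import robot
import cv2
for n in ("scene","top","wrist"):
    d=robot.get_image(n); cv2.imwrite(f"pics/{n}0.png",d["img"])
    print(n,d["fovy"],d["cx"],d["cy"],d["eye"],d["orientation"])
print(robot.current_t(),robot.current_eef_rot(),robot.current_tcp_pos())
E
```

```text
scene 44.0344727746891 314.1890385304997 203.74827697542875 [1465.43767174   69.94128924  815.11113552] [-2.27076617  0.01327938  1.61692036]
top 49.27593396241316 311.26869892707447 198.14427326989534 [ 332.16253764   22.1764648  1333.35011897] [-2.96289201 -0.00947765 -1.57884383]
wrist 65.70646984690485 317.4615504038882 204.99199694594324 [ 71.50570723 549.3630289  382.29538622] [2.87121773e+00 2.69928338e-03 1.30786023e+00]
0.15 [-3.14025392e+00 -2.40058183e-04  2.87879500e+00] [142.68879635 530.75462752 218.02569045]
```

View pics/top0.png

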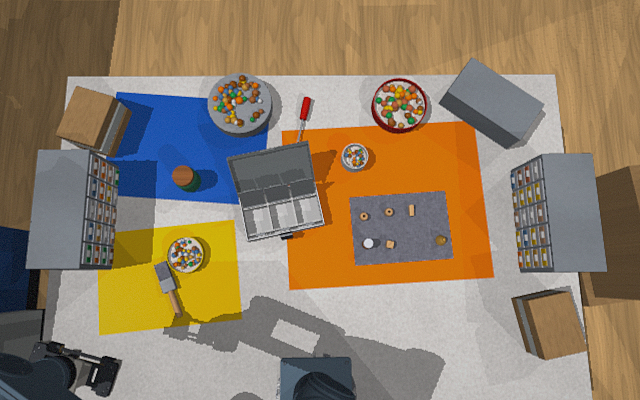

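View pics/scene0.png

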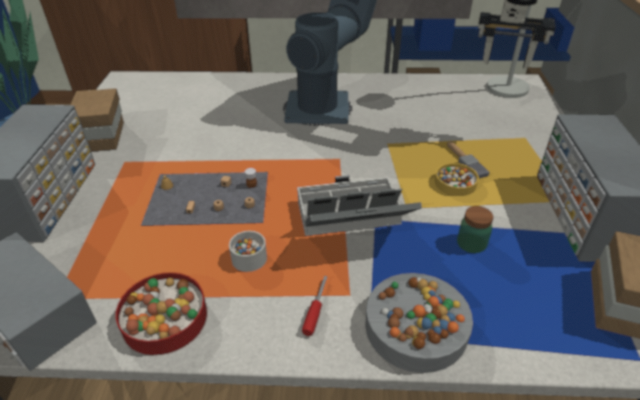

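The top view shows two drums at (364,216) and (389,212), a bar at (411,210) and a square at (390,244). It also shows the vial at (368,243), the bell at (440,240), and the case around (277,190), slightly rotated, with its covers open. Next I'll write helpers and get close wrist views.

```bash
cat > h.py <<'E'
from bench import robot
import cv2, numpy as np
from scipy.spatial.transform import Rotation as R
def ray(d,uv,fish):
    f=200/np.tan(np.radians(d["fovy"]/2)); v=(np.atleast_2d(uv).astype(float)-[d["cx"],d["cy"]])/f
    if fish:
        r=np.linalg.norm(v,axis=1,keepdims=True)+1e-12; c=np.hstack([v/r*np.sin(r),np.cos(r)])
    else: c=np.hstack([v,np.ones((len(v),1))])
    return R.from_euler("xyz",d["orientation"]).apply(c)
def topt(d,uv,z,fish=True):
    w=ray(d,uv,fish); e=np.array(d["eye"]); return (e+w*((z-e[2])/w[:,2:]))[:,:2]
def proj(d,P,fish=True):
    c=R.from_euler("xyz",d["orientation"]).inv().apply(np.atleast_2d(P)-np.array(d["eye"]))
    f=200/np.tan(np.radians(d["fovy"]/2)); rho=np.linalg.norm(c[:,:2],axis=1,keepdims=True)+1e-12
    k=np.arctan2(rho,c[:,2:])/rho if fish else 1/c[:,2:]
    return c[:,:2]*k*f+[d["cx"],d["cy"]]
def snap(name,n="wrist"):
    d=robot.get_image(n); cv2.imwrite(f"pics/{name}.png",d["img"]); np.save(f"pics/{name}.npy",d,allow_pickle=True); return d
def load(name): return np.load(f"pics/{name}.npy",allow_pickle=True).item()
E
python3 - <<'E'
from h import *
d=robot.get_image("top")
for n,uv,z in [("drum",(364,216),23),("drum",(389,212),23),("bar",(411,210),18),("sq",(390,244),25),("vial",(368,243),48),("bell",(440,240),34),("cup",(355,156),50),("caseN",(247,241),46),("caseN",(324,225),46),("mat",(401,228),3),("jar",(186,176),90)]: print(n,topt(d,uv,z,False).round())
m=topt(d,(401,228),3,False)[0]
w=robot.get_image("wrist"); print(R.from_euler("xyz",w["orientation"]).as_matrix()[:,2])
yaw=0.0
# camera sits 74 mm along tool x; yaw=pi puts it on the robot side
robot.move_ptp([m[0]+20,m[1],230],[np.pi,0,np.pi]); w=snap("w1"); print(w["eye"],w["orientation"],robot.current_qpos())
robot.move_ptp([430,95,300],[np.pi,0,np.pi]); w=snap("w2"); print(w["eye"],w["orientation"],robot.current_t())
E
```

```text
drum [[ 513. -152.]]
drum [[ 524. -228.]]
bar [[ 531. -297.]]
sq [[ 427. -227.]]
vial [[ 429. -158.]]
bell [[ 437. -375.]]
cup [[ 694. -126.]]
caseN [[438. 198.]]
caseN [[483. -29.]]
mat [[ 478. -267.]]
jar [[625. 373.]]
[ 0.25745347 -0.0714981  -0.96364191]
[ 424.0406569  -267.08268126  394.38818731] [2.87108860e+00 1.13551972e-03 1.57169760e+00] [-6.88678966e-01  2.77603159e-01  1.48123543e+00  1.60480715e-04
  1.38273849e+00 -2.26062801e+00]
[356.65144937  93.69529253 464.12596084] [2.87141643e+00 1.69546488e-03 1.56994707e+00] 4.8083
```

View pics/w1.png

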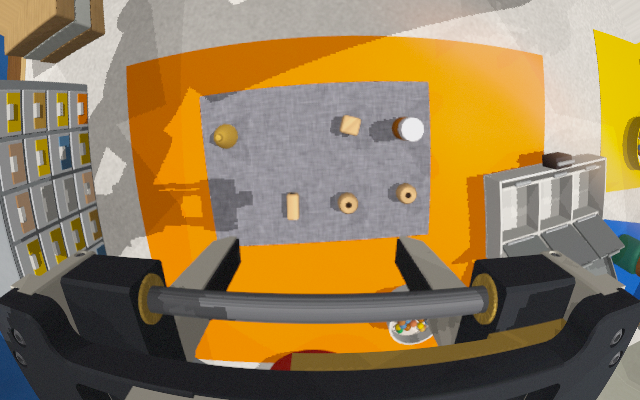

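View pics/w2.png

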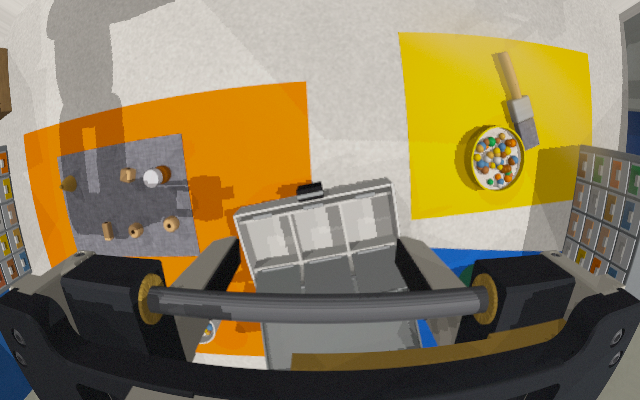

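The wrist view w1 shows the square at (349,125), the bar at (292,207), drums at (347,203) and (406,194), the vial at (409,129) and the bell at (225,135). In w2 the case's near rim runs from about (235,213) to (391,181). Next I'll segment the beads and enlarge the case.

```bash
cat >> h.py <<'E'
def beads(d):
    """wood blobs -> list of (kind, x,y, yaw of long side or nearest-square side, top z)"""
    hsv=cv2.cvtColor(d["img"],cv2.COLOR_BGR2HSV)
    g=cv2.inRange(hsv,(5,60,110),(22,150,255)); 
    g=cv2.morphologyEx(g,cv2.MORPH_CLOSE,np.ones((3,3)))
    out=[]
    for c in cv2.findContours(g,cv2.RETR_EXTERNAL,cv2.CHAIN_APPROX_NONE)[0]:
        if not 60<cv2.contourArea(c)<1200: continue
        p=topt(d,c[:,0,:],20).astype(np.float32)
        (x,y),(a,b),t=cv2.minAreaRect(p); 
        out.append((cv2.boundingRect(c),cv2.contourArea(c),round(x,1),round(y,1),round(a,1),round(b,1),round(t,1)))
    return out
E
python3 - <<'E'
from h import *
d=load("w1")
for b in beads(d): print(b)
for u,v in [(349,122),(292,200),(347,203),(225,135),(409,129),(340,205)]: print(cv2.cvtColor(d["img"],cv2.COLOR_BGR2HSV)[v,u])
a=cv2.resize(d["img"][100:230,200:430],None,fx=3.4,fy=3.4,interpolation=cv2.INTER_CUBIC); cv2.imwrite("pics/c1.png",a)
d=load("w2")
a=cv2.resize(d["img"][170:320,225:425],None,fx=4,fy=4,interpolation=cv2.INTER_CUBIC); cv2.imwrite("pics/c2.png",a)
E
```

```text
((409, 319, 17, 13), 86.0, 719.3, -109.0, 32.5, 20.2, 55.0)
((286, 193, 13, 27), 281.0, 529.4, -299.2, 15.1, 34.0, 89.9)
((338, 192, 20, 22), 313.5, 524.7, -229.6, 27.4, 24.1, 1.1)
((15, 192, 20, 42), 343.5, 544.4, -812.6, 50.9, 80.7, 89.8)
((396, 183, 21, 21), 306.5, 512.2, -154.4, 28.5, 24.7, 64.7)
((82, 172, 14, 32), 172.5, 500.9, -616.5, 48.1, 22.5, 1.0)
((8, 143, 18, 41), 360.5, 449.5, -812.5, 72.9, 51.1, 0.7)
((340, 115, 21, 21), 312.0, 428.2, -228.6, 23.1, 22.4, 76.8)
((20, 57, 6, 24), 85.5, 282.6, -778.5, 16.3, 45.3, 88.9)
((487, 45, 58, 96), 458.0, 345.7, 35.9, 161.5, 68.4, 41.4)
((90, 0, 15, 33), 367.5, 239.8, -591.8, 69.4, 26.3, 11.5)
[ 20  93 237]
[ 19  99 238]
[ 15 134  97]
[ 21 174 201]
[120   1 237]
[ 18 116 198]
```

View pics/c1.png

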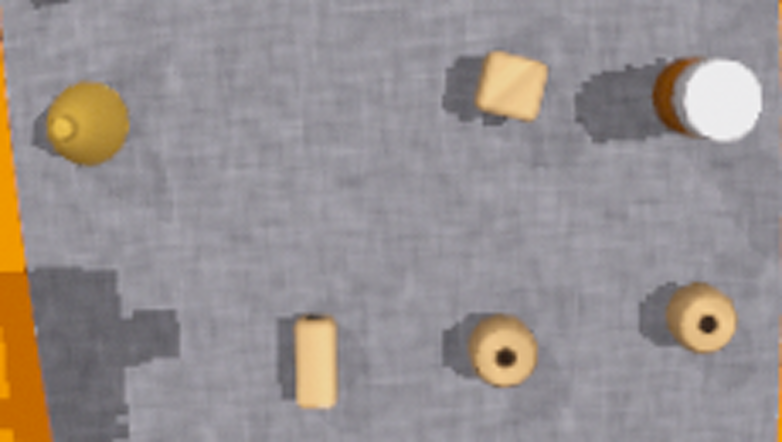

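View pics/c2.png

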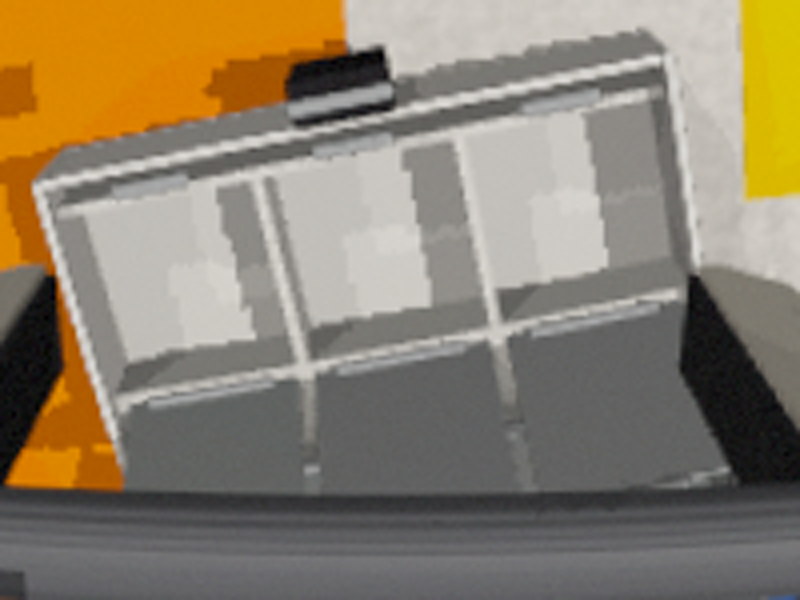

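The crops show the near outer rim corners at about (234.3,215.8) and (390.8,185.0) in w2. The divider near ends are at (289,215) and (340,205), and their far junctions at (301,262.5) and (349,253).

Run:
```python
from h import *
d=load("w2")
c=topt(d,[(234.25,215.75),(390.75,185)],46); print(c,np.linalg.norm(c[1]-c[0]))
v=c[1]-c[0]; v/=np.linalg.norm(v); ex=np.array([v[1],-v[0]]); o=c.mean(0)+66*ex
print("yaw",np.arctan2(ex[1],ex[0]),"o",o)
q=topt(d,[(289.25,215),(301.25,262.5),(340,205),(348.75,253.25)],36)-o
print(np.c_[q@ex,q@v])
# floor near edge corners approx, left comp floor
d1=load("w1"); print(topt(d1,[(485,178),(606,157)],46))
```

```text
[[488.60406559 -27.88385549]
 [443.37468681 195.7714827 ]] 228.18283679689821
yaw 0.19953697702111317 o [530.67983464  97.02603767]
[[-48.54115558 -36.23487163]
 [ 29.49520211 -35.63093991]
 [-48.74149844  38.65329028]
 [ 28.68890712  38.31876815]]
[[484.95297732 -55.45547929]
 [440.16251294 195.58257623]]
```

```bash
cat >> h.py <<'E'
def find(d,area=(60,1200),box=((380,580),(-400,-60))):
    hsv=cv2.cvtColor(d["img"],cv2.COLOR_BGR2HSV)
    g=cv2.morphologyEx(cv2.inRange(hsv,(5,60,110),(22,150,255)),cv2.MORPH_CLOSE,np.ones((3,3)))
    out=[]
    for c in cv2.findContours(g,cv2.RETR_EXTERNAL,cv2.CHAIN_APPROX_NONE)[0]:
        if not area[0]<cv2.contourArea(c)<area[1]: continue
        (x,y),(a,b),t=cv2.minAreaRect(topt(d,c[:,0,:],13).astype(np.float32))
        if box[0][0]<x<box[0][1] and box[1][0]<y<box[1][1]:
            if a<b: a,b,t=b,a,t+90
            out.append((round(x,1),round(y,1),round(a,1),round(b,1),round(np.radians(t),2)))
    return out  # x,y,long,short,angle of long side
E
python3 - <<'E'
from h import *
print(find(load("w1")))
o=np.array([530.7,97]);ex=np.array([np.cos(.1995),np.sin(.1995)]);ey=np.array([-ex[1],ex[0]])
p=o+ex*120
robot.move_ptp([*p,225],[np.pi,0,-np.pi+.2]); d=snap("w3"); print(d["eye"],robot.current_qpos().round(2),robot.current_t())
a=cv2.resize(d["img"][50:300,170:490],(800,625)[:2],interpolation=cv2.INTER_CUBIC)[:600]; cv2.imwrite("pics/c3.png",a)
E
```

```text
[(531.4, -299.8, 34.7, 15.4, np.float64(3.14)), (526.6, -228.9, 27.9, 24.6, np.float64(0.02)), (513.9, -152.3, 29.0, 25.2, np.float64(1.13)), (428.3, -227.9, 23.6, 22.8, np.float64(1.34))]
[575.62209231 104.97411978 389.70323861] [ 0.01  0.45  1.24 -0.    1.45 -1.76] 5.7833
```

View pics/c3.png

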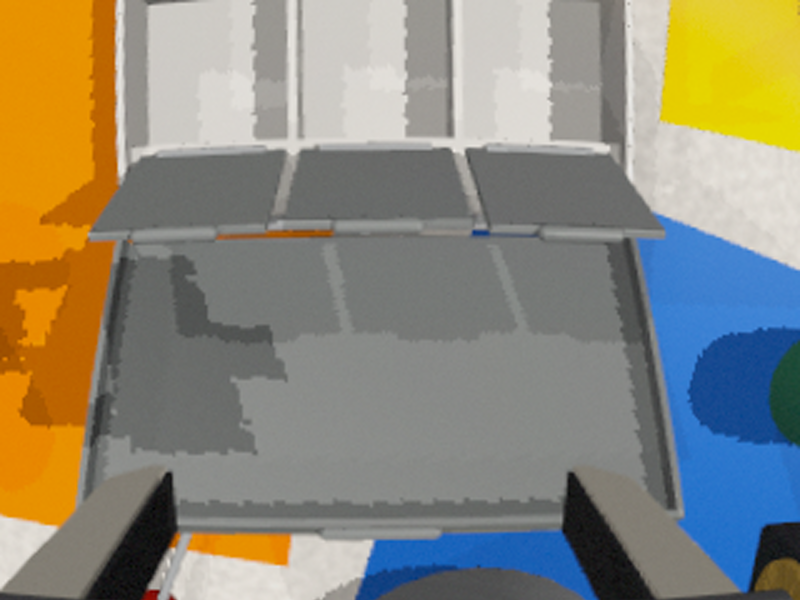

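The crop of w3 shows the dividers at crop x≈293 and 455, the hinge strip at row ≈148, the cover tips at row ≈235 and the lid's free edge at row ≈525. The outer side rims are at x≈117 and 632. I'll compute the pose and the angles from these.

Run:
```python
from h import *
d=load("w3"); F=lambda L: np.array(L)/2.5+[170,50]
ex=np.array([np.cos(.1995),np.sin(.1995)]);ey=np.array([-ex[1],ex[0]]);o=np.array([530.7,97])
def cf(p): q=p-o; return np.c_[q@ex,q@ey].round(1)
print("div",cf(topt(d,F([(292,10),(293.5,130),(456,10),(455,130)]),36)))
print("rim",cf(topt(d,F([(117,50),(117,140),(632,50),(632,140)]),46)))
print("strip",cf(topt(d,F([(130,151),(300,148),(610,147)]),36)))
# angles: ray hits case-plane; solve for z where dist to hinge = L
from scipy.optimize import brentq
def ang(uv,hx,hz,L):
    e=np.array(d["eye"]);w=ray(d,F([uv]),True)[0]
    def g(z):
        p=(e+w*(z-e[2])/w[2])[:2]-o; return np.hypot(p@ex-hx,z-hz)-L
    z=brentq(g,hz+L*.6 if L<100 else hz+L*.55,hz+L*.999); p=(e+w*(z-e[2])/w[2])[:2]-o
    return np.pi-np.arctan2(z-hz,p@ex-hx),p@ex,p@ey,z
for hx in (30,34):
  for uv in [(160,237),(377,228),(598,235)]:
    try: print(hx,ang(uv,hx,36,82))
    except Exception as e: print(e)
for uv in [(120,527),(377,531),(670,515)]:
    for hx in (62,66):
        try: print(ang(uv,hx,48,136))
        except Exception as e: print(e)
```

```text
div [[-33.3 -36.1]
 [ 22.9 -35.5]
 [-33.4  37.9]
 [ 22.9  37.4]]
rim [[ -17.6 -115.2]
 [  24.4 -115.5]
 [ -18.   117.7]
 [  24.1  117.9]]
strip [[  29.4 -112.4]
 [  31.3  -32.5]
 [  27.5  110.5]]
30 (np.float64(2.016112169572054), np.float64(65.32092123456178), np.float64(-78.44036048796073), 110.00292239595596)
30 (np.float64(1.9900003217241025), np.float64(63.37674704315983), np.float64(1.5026908983813643), 110.89988489188052)
30 (np.float64(2.002533875346601), np.float64(64.31286264690539), np.float64(83.2774640148614), 110.4756836623512)
34 (np.float64(1.9610114149089668), np.float64(65.19176214836052), np.float64(-77.9334514770929), 111.83583568524892)
34 (np.float64(1.9357788189665568), np.float64(63.26850107538725), np.float64(1.4869136816476214), 112.59866085513539)
34 (np.float64(1.9479002352438317), np.float64(64.19481242766875), np.float64(82.74492780245237), 112.23826665433761)
f(a) and f(b) must have different signs
(np.float64(2.45018379001042), np.float64(170.7673899914067), np.float64(-95.4729519293444), 134.71674575529508)
f(a) and f(b) must have different signs
(np.float64(2.4387998294998754), np.float64(169.7734427357519), np.float64(1.5247409302132058), 135.90376887693517)
(np.float64(2.445768467462221), np.float64(166.38348761030946), np.float64(113.35461155407928), 135.17848079835045)
(np.float64(2.3552486213135664), np.float64(162.07551831581654), np.float64(109.27246358022872), 144.2574401298269)
```

```bash
cat >> h.py <<'E'
CY=.1995; EX=np.array([np.cos(CY),np.sin(CY)]);EY=np.array([-EX[1],EX[0]]);O=np.array([530.7,97])+1.2*EY
CELLX=-9.5; HX=32.5; LX=66.; PITCH=74
PSI=-np.pi+CY
def case(x,y,z): return [*(O+x*EX+y*EY),z]
def look(name):
    robot.move_ptp([498,-267,230],[np.pi,0,np.pi]); return snap(name)
def wid(): return robot.current_gripper_width()*93
def pick(x,y,psi,w,op=None):
    psi=(psi-np.pi/4)%np.pi+np.pi/4
    robot.move_gripper((op or w+26)/93)
    robot.move_ptp([x,y,70],[np.pi,0,psi]); hit=robot.move_linear([x,y,5.5],speed=90,f_stop=12)
    robot.move_gripper(0); robot.sleep(.1); a=wid()
    robot.move_linear([x,y,150],speed=200); b=wid(); print("pick hit",hit,"w",round(a,1),round(b,1),robot.current_t()); return abs(b-w)<3
def place(cx,cy,w):
    robot.move_ptp(case(cx,cy,150),[np.pi,0,PSI]); b=wid()
    if abs(b-w)>3: print("LOST",b); return False
    robot.move_linear(case(cx,cy,60),speed=200); hit=robot.move_linear(case(cx,cy,12),speed=80,f_stop=10)
    print("place hit",hit,np.round(robot.current_tcp_pos(),1),"w",round(wid(),1))
    robot.move_gripper((w+6)/93); robot.sleep(.15)
    robot.move_linear(case(cx,cy,150),speed=200); return True
E
python3 - <<'E'
from h import *
d=look("w4"); L=find(d); print(L)
b=min(L,key=lambda b:np.hypot(b[0]-514,b[1]+152))
if pick(b[0],b[1],np.pi,26): print(place(CELLX-20,PITCH,26))
d=snap("w5"); print(robot.current_t())
cv2.imwrite("pics/c5.png",cv2.resize(d["img"],(800,500)))
E
```

```text
[(526.7, -228.9, 26.6, 24.5, np.float64(0.02)), (531.5, -300.0, 36.1, 15.3, np.float64(3.13)), (513.7, -152.3, 29.1, 24.4, np.float64(0.96)), (428.2, -227.9, 23.6, 22.6, np.float64(1.34))]
pick hit False w 25.6 25.0 11.4
place hit False [487.3 165.   12.3] w 25.5
True
15.3833
```

View pics/c5.png

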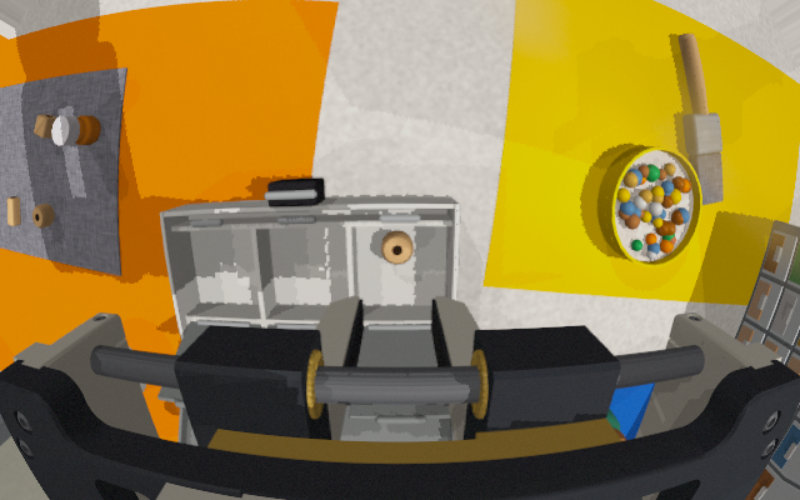

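The first drum stands in the left compartment at about (397,247). I'll do the rest the same way, looking before each pick.

Run:
```python
from h import *
jobs=[((527,-229),26,(CELLX+11,PITCH),"drum"),((428,-228),22,(CELLX,0),"sq"),((531,-300),15,(CELLX,-PITCH),"bar")]
for i,((ax,ay),w,c,k) in enumerate(jobs):
    L=find(look(f"w6{k}")); print(k,L)
    if len(L)!=3-i: print("count differs, stop"); break
    b=min(L,key=lambda b:np.hypot(b[0]-ax,b[1]-ay))
    if np.hypot(b[0]-ax,b[1]-ay)>8: print("moved?")
    psi={"drum":np.pi,"sq":b[4]+np.pi/2,"bar":b[4]+np.pi}[k]
    if k=="sq" and abs(np.sin(psi))<.7: psi+=np.pi/2
    if not pick(b[0],b[1],psi,w): print("pick fail"); break
    if not place(*c,w): break
d=look("w7"); print(find(d))
robot.move_ptp(case(120,0,225),[np.pi,0,PSI]); d=snap("w8"); print(robot.current_t())
robot.move_ptp(case(CELLX,0,225),[np.pi,0,PSI]); d2=snap("w9")
cv2.imwrite("pics/c8.png",np.vstack([cv2.resize(d["img"][0:300],(640,300)),cv2.resize(d2["img"][0:300],(640,300))]))
```

```text
drum [(531.5, -299.6, 34.8, 15.5, np.float64(3.13)), (526.7, -228.9, 28.2, 25.1, np.float64(0.33)), (428.1, -227.9, 23.5, 22.8, np.float64(1.34))]
pick hit False w 25.1 25.9 20.7167
place hit False [517.6 171.1  12.3] w 25.4
sq [(531.6, -299.6, 34.8, 15.5, np.float64(3.13)), (428.3, -228.0, 23.6, 22.5, np.float64(1.34))]
pick hit False w 22.1 21.7 31.0667
place hit False [521.5  96.3  12.3] w 21.7
bar [(531.3, -299.4, 34.8, 15.5, np.float64(3.13))]
pick hit False w 14.7 14.6 40.0667
place hit False [536.2  23.8  12.3] w 14.6
[]
46.8167
```

View pics/c8.png

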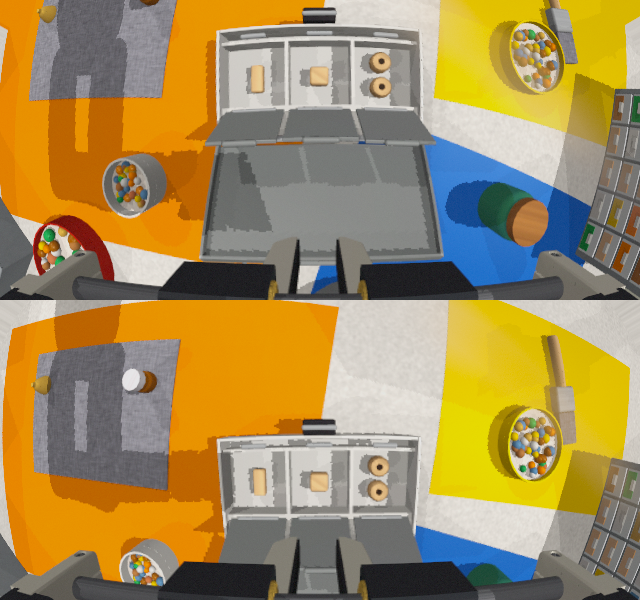

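All four beads are in their compartments, and only the vial and bell are left on the mat. Next I'll close the covers.

```bash
cat >> h.py <<'E'
def sweep(y,hx,hz,s,off,ths,zs,x0,up,fs=15):
    """push a flap shut from behind with the closed fingers"""
    robot.move_ptp(case(x0,y,up),[np.pi,0,PSI])
    if robot.move_linear(case(x0,y,zs),speed=100,f_stop=6): print("blocked going in",robot.current_tcp_pos()); return False
    for t in ths:
        n=np.array([np.sin(t),np.cos(t)]); p=np.array([hx,hz])+s*np.array([-np.cos(t),np.sin(t)])+off*n+[8,0]
        if robot.move_linear(case(p[0],y,p[1]),speed=100,f_stop=fs): print("stop at",t,robot.current_tcp_pos(),robot.current_contact_force()); return False
    return True
def press(x,y,z0,z1,f):
    robot.move_linear(case(x,y,z0),speed=150)
    h=robot.move_linear(case(x,y,z1),speed=25,f_stop=f)
    print("press",h,np.round(robot.current_tcp_pos(),1),np.round(robot.current_contact_force(),1)); robot.sleep(.1)
    robot.move_linear(case(x,y,z0),speed=150)
E
python3 - <<'E'
from h import *
robot.move_gripper(0)
y=PITCH
if sweep(y,HX,36,68,0,[1.9,1.6,1.3,1.0,.8,.6,.45],97,HX+52,160):
    p=robot.current_tcp_pos(); robot.move_linear([p[0],p[1],100]); 
    robot.sleep(.3)
    press(HX-66,y,62,38,14)
robot.move_linear(case(HX-66,y,160)); robot.move_ptp(case(CELLX,0,225),[np.pi,0,PSI]); d=snap("w10"); print(robot.current_t())
cv2.imwrite("pics/c10.png",cv2.resize(d["img"][120:290,200:440],None,fx=3,fy=3))
E
```

```text
press True [482.6 164.   39.7] [-2.3 -0.9 10. ]
55.35
```

View pics/c10.png

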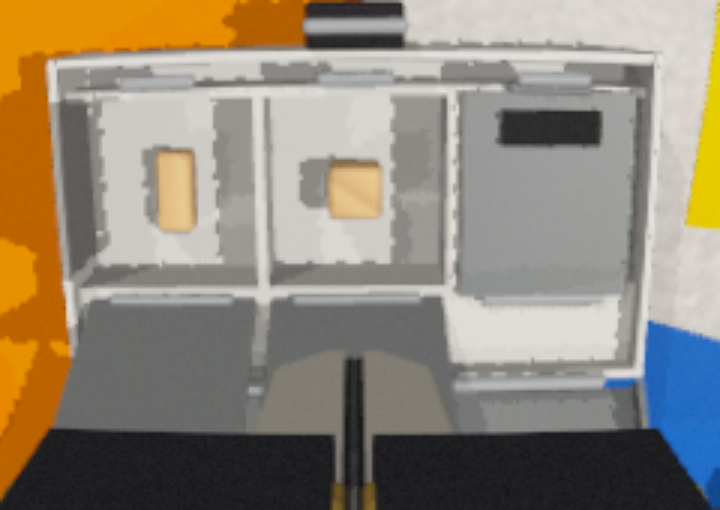

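The left cover lies flat under its catch at crop (547,82), with the stop at z=39.7 against 40 when shut. I'll do the other two, then probe all three.

Run:
```python
from h import *
for y in (0,-PITCH):
    if not sweep(y,HX,36,68,0,[1.9,1.6,1.3,1.0,.8,.6,.45],97,HX+52,160): break
    p=robot.current_tcp_pos(); robot.move_linear([p[0],p[1],100]); robot.sleep(.3)
    press(HX-66,y,62,38,14); robot.move_linear(case(HX-66,y,160))
for y in (-PITCH,0,PITCH):
    robot.move_linear(case(HX-62,y,80)); press(HX-62,y,60,37,2.5)
robot.move_linear(case(HX-62,PITCH,200))
robot.move_ptp(case(CELLX,0,225),[np.pi,0,PSI]); d=snap("w11"); print(robot.current_t())
robot.move_ptp(case(120,0,225),[np.pi,0,PSI]); d2=snap("w12")
cv2.imwrite("pics/c11.png",np.vstack([cv2.resize(d["img"][120:270,200:440],(720,300)),cv2.resize(d2["img"][0:300,100:540],(720,300))]))
```

```text
press True [497.3  91.5  39.6] [-3.1 -0.6 10.8]
press True [512.   18.9  39.6] [-2.3  0.7 10.4]
press True [516.   19.8  39.9] [-1.3  0.4  7.1]
press True [501.3  92.4  39.9] [-1.7 -0.1  7.6]
press True [486.7 164.9  39.9] [-1.2 -0.4  7.9]
76.7833
```

View pics/c11.png

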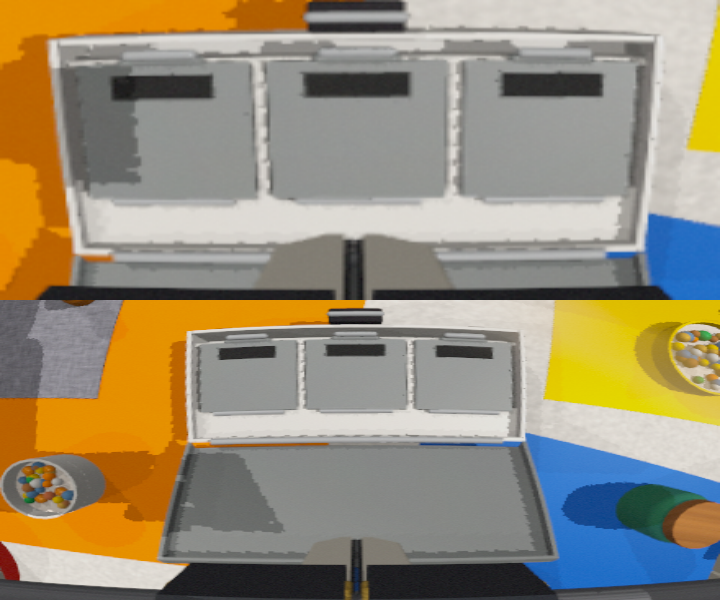

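All three covers are snapped shut, since each probe stopped at z=39.9. Next is the lid.

Run:
```python
from h import *
d=load("w12"); q=topt(d,[(317,141)],46)[0]-O; print("far rim x",q@EX)
ok=sweep(0,LX,48,115,14,[2.3,2.1,1.9,1.7,1.5,1.3,1.1,.9,.7,.5,.35],118,192,225); print(ok,robot.current_t())
if ok:
    p=robot.current_tcp_pos(); robot.move_linear([p[0],p[1],130]); robot.sleep(1.0)
    robot.move_linear(case(LX-113,0,130)); press(LX-113,0,85,58,20)
    robot.sleep(.3); press(LX-113,0,75,58,2.5)
    robot.move_linear(case(LX-113,0,200)); 
robot.move_ptp([350,-60,300],[np.pi,0,np.pi]); d=snap("w13"); s=snap("s13","scene"); t=snap("t13","top"); print(robot.current_t())
cv2.imwrite("pics/c13.png",np.vstack([cv2.resize(s["img"][140:290,100:500],(800,300)),cv2.resize(t["img"][130:280,160:480],(800,300))]))
```

```text
far rim x 66.35234683094042
stop at 2.3 [711.80341519 134.56445119 122.79755775] [3.09856871 0.97564433 1.99663809]
False 79.2583
81.05
```

View pics/c13.png

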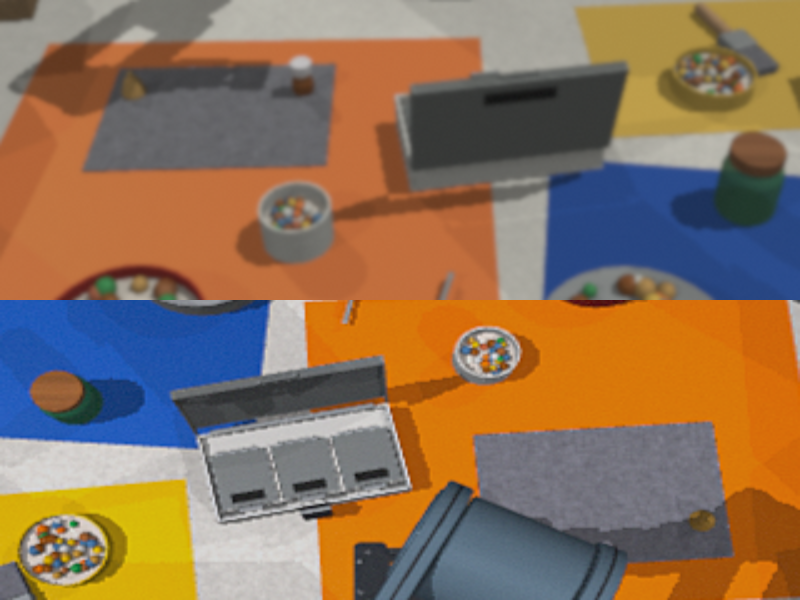

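The lid is still open: the contact bump tripped the force stop. I'll repeat the sweep slower with a higher threshold.

```bash
sed -i 's/case(p\[0\],y,p\[1\]),speed=100/case(p[0],y,p[1]),speed=sp/; s/x0,up,fs=15)/x0,up,fs=15,sp=100)/' h.py
python3 - <<'E'
from h import *
robot.move_ptp(case(100,0,300),[np.pi,0,PSI])
ok=sweep(0,LX,48,115,14,[2.3,2.1,1.9,1.7,1.5,1.3,1.1,.9,.7,.5,.35],118,192,225,fs=28,sp=45); print(ok,robot.current_t())
if ok:
    p=robot.current_tcp_pos(); robot.move_linear([p[0],p[1],130]); robot.sleep(1.0)
    robot.move_linear(case(LX-113,0,130)); press(LX-113,0,85,58,20)
    robot.sleep(.3); press(LX-113,0,75,58,2.5)
    robot.move_linear(case(LX-113,0,200)); 
    robot.move_ptp([350,-60,300],[np.pi,0,np.pi])
else: p=robot.current_tcp_pos(); print(p)
s=snap("s14","scene"); t=snap("t14","top"); print(robot.current_t())
cv2.imwrite("pics/c14.png",np.vstack([cv2.resize(s["img"][140:290,100:500],(800,300)),cv2.resize(t["img"][130:280,160:480],(800,300))]))
E
```

```text
True 91.4417
press True [483.9  88.8  62.1] [-2.4 -0.1  8.9]
press True [484.4  88.9  62.2] [-0.6 -1.   6.4]
98.2333
```

View pics/c14.png

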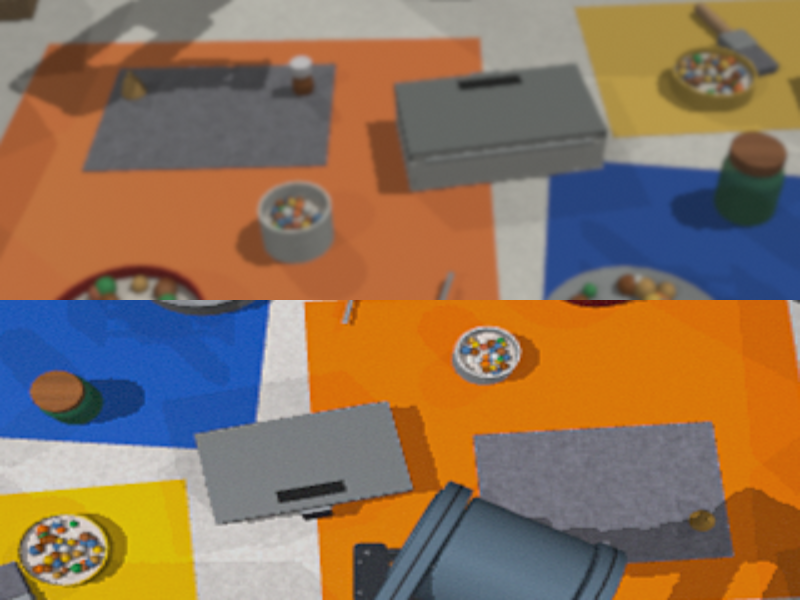

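The lid is flat, with its top at 62.2 mm on a light probe against 62 when shut. The bystanders are standing where they were.

```bash
python3 -c "
from bench import robot
print(robot.hand_in())"
```

```text
the job is handed in; nothing more can be done
None
```

I handed the job in at about 98 s: all four beads found (two drums, one square, one bar) are in their compartments, the three covers and then the big lid probed as snapped shut, and the vial, bell, cup, dish and jar still stand in place.

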